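Fetch the last heel from a deep rack lane with spring tongs

ROBOT

A 6-joint arm with a two-finger parallel gripper is mounted at the origin on the work surface. World frame = base frame: x ahead of the robot, y to its left, z up, the work surface at z = 0. Lengths are in mm, angles in rad, forces in N, time in s.
With the tool pointing down it reaches from about 275 to 750 mm from the base axis. Payload 10.2 kg.
Tool frame: the origin (TCP) lies on the front face of the gripper's body, between the roots of the fingers; the fingertips stand 73 mm ahead of it and the grasp point (between the pads) lies 54 mm ahead of it; z points along the fingers, y is the direction in which the jaws open and shut (so a half turn about z gives the same grasp; the last joint's range is limited). The gripper opens to 85 mm and grips with 20 to 120 N. Pads are 22 mm wide; open, the fingers measure 114 mm over their backs; the gripper's body (76 mm by 85 mm) begins 54 mm behind the grasp point. The pads swing forward as they close: fully open they stand 13 mm farther back than shut.
Start: joints at [1.023, 0.313, 1.498, -0, 1.331, -0.223], TCP at [167.551, 497.552, 303.894] pointing down, gripper open.
Joint ranges: [-2.94, 2.94], [-0.97, 2.17], [0.19, 2.56], [-1.23, 4.37], [0.02, 3.11], [-2.88, 2.88]. Speed limits (rad/s): [2.39, 2.39, 3.01, 3.14, 3.14, 3.14].

INTERFACE

Orientations are given as a unit quaternion [w, x, y, z].
In Python, from rig import ctrl gives the robot as it stands.
- The arm moves only by the tool move_arm, never from a script. Its argument "series" is a list of rows, each a list of 3 entries, a list of its own where there are three numbers: the shift along the tool's x, y, z in mm, then the turn about the tool's z in degrees, then the opening, from 0 (shut) to 1 (fully open). In form: [[[tx, ty, tz], yaw, grip], ...]. A call has 1 to 10 rows; each row is the pose to reach, as a shift and turn from the pose commanded when the call began, along the tool's axes at that moment; what a row does not reach only later rows make up. A row lasts 1/8 s, in which the tool goes at most 62.5 mm and 10.7 degrees, less where a joint would pass 70% of its speed; a pose out of reach is approached as far as the arm can. A call with a gripper value outside its range is refused whole. The fingers move at their own pace and stop on an object; "force" is the grip in N (left out, the last holds). Time passes only in rows, so rows that repeat a pose let the fingers close. It gives the time, the measured TCP pose, the force and the opening at its end, in the units of the state.
- ctrl.sense(): the state, without advancing time (a new reading comes with each control period).
- ctrl.capture(name): name is "scene" or "top" or "wrist"; returns (picture, depth): 400x640x3 uint8, red, green, blue; 400x640 float32, mm along the optical axis (not along the pixel's ray), 0 where there is no reading.
- ctrl.camera_model(name): a dict with "fov_y" (degrees; the focal length in pixels is half the picture's height over the tangent of half this angle, whatever the lens; pixels are square), "cx", "cy" (the principal point, pixels), "dist_coeffs" ([k1, k2, p1, p2, k3] as OpenCV has them; the pictures are not rectified), "rvec" (rotation vector, rad) and "tvec" (3), from world to camera coordinates, as OpenCV has them. Camera axes: x right, y down, z forward; pixel columns grow to the right and rows downward; lengths in mm; the calibration is good to about 2 mm. A picture is of the moment at which its call begins: read the wrist's pose just before it. camera_model takes no time and is no camera call; for the wrist camera it gives the pose at the moment of the call.
- ctrl.finish_job(): hands the job in, once; it reports no verdict.
The state is a dict: "time_s": time; "joints": joint angles; "dq": joint speeds; "tau": joint torques, N m; "eef_pos": TCP position; "ee_rot": TCP orientation; "force": force on the tool from outside, world axes, zero at the start; "wrist_torque": the same for the moment, N m; "grip_width": opening from 0.0 (shut) to 1.0 (fully open).
Only numpy, scipy, OpenCV 4.12 (cv2) and the standard library are available. Lean on these libraries where they do the work, as an engineer would, in place of code of your own. Each camera call takes 0.05 s, during which the arm holds its last target.

TASK

The last tan heel stands deep in its lane of the heel rack: take the spring tongs from the bench, squeeze them shut on the heel, draw it out and set it down (do not drop it) upright on the green rubber mat, well inside its edges, to make the pair with the tan heel already there. Then lay the tongs back on the open bench, off the mat and clear of everything. Do not touch the tan heel with the fingers, and leave the other heels and the glue pot where they are.

Things in the scene. Friction and masses are not known exactly. Their poses are not given: they have to be found in the camera images.
- heel_centre (a point): tan block heel, sandy on top, deep in one lane of the rack; its centre, 30 mm above its underside. Stands upright, 60 mm tall, 30 mm between its flat parallel flanks (along own y); reaches from 22 mm before the centre (flat face, own -x) to 21 mm behind (round, own +x); flanks flat from x -22 to +6 mm. Lowest 6 mm flare to 34 mm wide. 40 to 85 g.
- rack: pale grey heel rack fixed on the bench, 160 mm deep (own x), 246 mm wide (own y), 84 mm high, clear lid on top through which the heels are seen; origin at the centre of its underside. Open front at own x = -80 mm, facing own -x; three lanes, centred at own y = -80, 0, +80 mm, each 74 mm wide and 74 mm high inside, closed at the back.
- lane_mouth (a point): middle of the middle lane's mouth, on the lane floor, which lies 6 mm above the bench; axes as the rack's. The tan heel's centre stands 70 to 102 mm in from the mouth, its own x within 0.12 rad of the rack's and within 4 mm of its lane's centre line.
- tongs_grip (a point): steel spring tongs lying on edge on the bench, 245 mm long, all 22 mm high, 150 g. The point is midway between the two rubber finger grips (46 mm long), 11 mm above the underside; balance point within 10 mm of it. Own +x to the jaws, z up. The bow ends 86 mm behind. Squeeze the grips along own y; left free they are 53 mm apart over their outsides.
- tongs_jaws (a point): point midway between the tongs' rubber-lined jaws, 145 mm ahead (own +x) of tongs_grip; jaws 30 mm long, 15 mm either way of it. Space between jaws: 49 mm free (grips 53 mm wide), about 41 mm with the grips squeezed to 50 mm, 30 mm at 46 mm; outside 14 mm more. Spring pushes back on each grip with 5 N free, 14 N at 30 mm jaw space.
- mat: green rubber mat fixed on the bench, 150 x 150 mm, 4 mm thick; origin at the centre of its underside, own x, y along its edges. The mate stands on its own +x half, the -x half (nearer the robot) is free.
- mate_centre (a point): the other tan heel of the pair, same shape and size, standing upright on the mat; its centre, 30 mm above its underside. Stays there.
- black_a_centre (a point): black heel of the same shape and size standing in another lane of the rack; its centre. Stays there.
- black_b_centre (a point): second black heel of the same shape and size, in the remaining lane; its centre. Stays there.
- glue_mid (a point): yellow glue pot with white cap, 68 mm across, 85 mm high, on the bench; the point half-way up. Stays there.

How it is judged:
By the outcome, as a careful person would: the job done as asked, in the order asked, and still so for the second after the job is handed in, with the robot touching nothing.
It also fails if it takes over 51 s, if anything falls off the work surface, if the arm or the gripper's body presses on something with over 40 N, if the wrist force passes 120 N, or if a joint passes its speed limit or range.

## Working session

There is one attempt and no reset: what is moved stays moved. The work goes in short steps, Python scripts to look and compute and a tool call to move; the robot and the scene stay as the last step left them, time stands still between calls to the robot, and variables do not carry over. Pictures are saved under pics/ and viewed, and the job is handed in when it is done.

Besides the shell and the picture viewer there is one more tool, called after ">>>" as a command line: name --argument value ..., lists and objects as JSON in quotes. move_arm: Moves the arm, as the interface text tells. Its arguments: {"type":"object","properties":{"series":{"type":"array","items":{"type":"array"}},"force":{"type":"number"}},"required":["series"]}

```bash
ls; mkdir -p pics; python3 - <<'E'
from rig import ctrl
import cv2,numpy as np
s=ctrl.sense();print(s)
for n in("scene","top","wrist"):
    m=ctrl.camera_model(n);print(n,m)
    p,d=ctrl.capture(n);cv2.imwrite(f"pics/{n}0.png",p[:,:,::-1]);np.savez(f"pics/{n}0.npz",p=p,d=d,**{k:np.array(v) for k,v in m.items()})
E
```

```text
pics
{'time_s': 0.0, 'joints': array([ 1.02260607e+00,  3.13444142e-01,  1.49843389e+00,  9.49576564e-06,
        1.33102417e+00, -2.23394925e-01]), 'dq': array([ 2.82094079e-03,  2.28013956e-04, -8.69357910e-04, -9.13748959e-05,
       -3.53184919e-04,  4.02336109e-04]), 'tau': array([-1.09785229e-03, -4.12277913e+01, -2.59739542e+01, -3.10818350e-04,
        4.12522088e-03, -2.53223345e-05]), 'eef_pos': array([167.45240112, 497.40065404, 303.33922054]), 'ee_rot': array([-2.50660216e-04,  1.61685867e-01,  9.86842060e-01, -6.04914618e-04]), 'force': array([-0.16533489,  0.9421095 , -0.28846112]), 'wrist_torque': array([0.01631675, 0.02167469, 0.00228969]), 'grip_width': 0.9959632901426848}
scene {'fov_y': 46.01462540094214, 'cx': 317.0368603219325, 'cy': 195.6377638864206, 'dist_coeffs': array([-0.09889294,  0.        ,  0.        ,  0.        ,  0.        ]), 'rvec': array([ 0.74935697,  2.51074188, -1.26153377]), 'tvec': array([ 550.01173225, -125.63083947, 1321.40403227])}
top {'fov_y': 57.825735164106504, 'cx': 317.83296087605436, 'cy': 195.24303432536755, 'dist_coeffs': array([0.02098275, 0.        , 0.        , 0.        , 0.        ]), 'rvec': array([ 2.14879077, -2.16404353,  0.1735272 ]), 'tvec': array([-39.52661963, 604.30116442, 879.79876247])}
wrist {'fov_y': 61.742822025675196, 'cx': 327.15089323680115, 'cy': 202.40956451776447, 'dist_coeffs': array([-0.02639475,  0.        ,  0.        ,  0.        ,  0.        ]), 'rvec': array([-2.3209371 , -1.66801388, -0.27895016]), 'tvec': array([-525.24735564,  -42.65526186,  379.2939821 ])}
```

View pics/scene0.png

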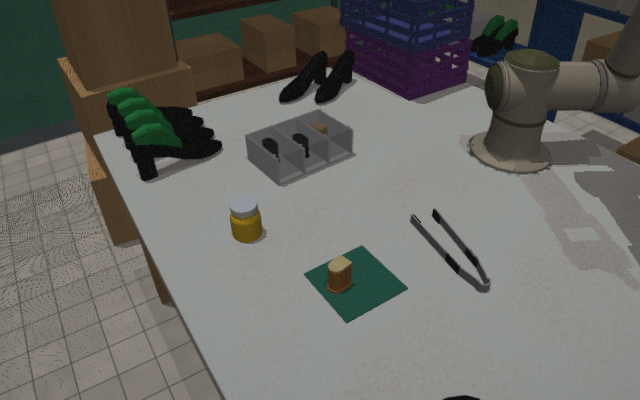

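View pics/top0.png

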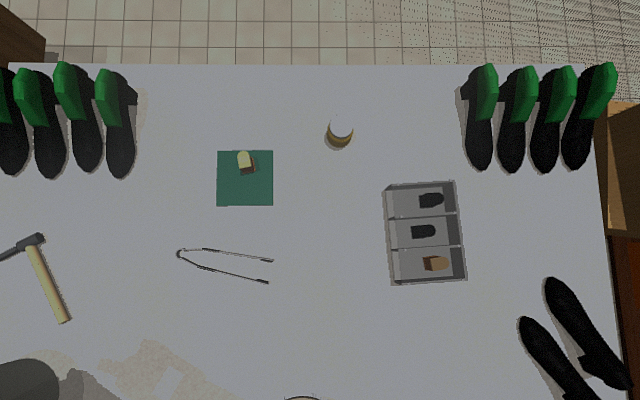

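View pics/wrist0.png

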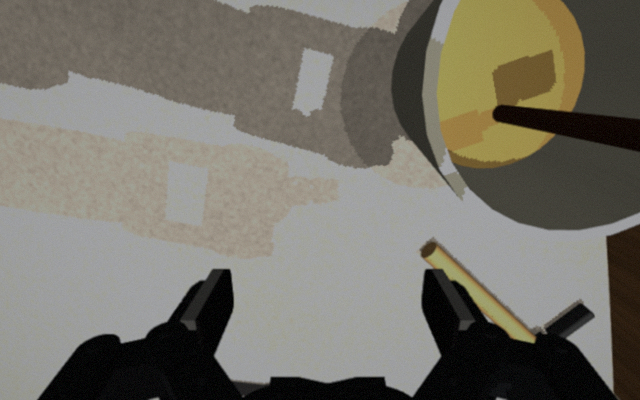

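```bash
cat > h.py <<'E'
import cv2,numpy as np
def load(n):
    z=np.load(f"pics/{n}.npz");return z
def K(m):
    f=200/np.tan(np.radians(float(m['fov_y']))/2)
    return np.array([[f,0,float(m['cx'])],[0,f,float(m['cy'])],[0,0,1]])
def cast(m,px,z):
    px=np.asarray(px,float).reshape(-1,1,2)
    u=cv2.undistortPoints(px,K(m),np.asarray(m['dist_coeffs'])).reshape(-1,2)
    R=cv2.Rodrigues(np.asarray(m['rvec'],float))[0];t=np.asarray(m['tvec'],float)
    d=np.c_[u,np.ones(len(u))]@R; c=-R.T@t
    s=(z-c[2])/d[:,2]
    return c+d*s[:,None]
def proj(m,P):
    return cv2.projectPoints(np.asarray(P,float).reshape(-1,1,3),np.asarray(m['rvec'],float),np.asarray(m['tvec'],float),K(m),np.asarray(m['dist_coeffs']))[0].reshape(-1,2)
E
python3 - <<'E'
from h import *
m=load("top0");p=m['p'][:,:,::-1]
a=cv2.resize(p[170:300,370:480],None,fx=5,fy=4.6,interpolation=cv2.INTER_NEAREST)
cv2.imwrite("pics/rackz.png",a)
a=cv2.resize(p[140:295,165:285],None,fx=5,fy=3.8,interpolation=cv2.INTER_NEAREST)
b=p[140:295,165:285]; cv2.imwrite("pics/tongz.png",cv2.resize(b,None,fx=3.8,fy=3.8,interpolation=cv2.INTER_NEAREST))
hsv=cv2.cvtColor(p,cv2.COLOR_BGR2HSV)
print("cam",-cv2.Rodrigues(m['rvec'])[0].T@m['tvec'])
g=cv2.inRange(hsv,(60,80,30),(95,255,255));g[:140]=0;g[:,:200]=0;g[215:]=0;g[:,290:]=0
g=cv2.morphologyEx(g,cv2.MORPH_OPEN,np.ones((3,3)))
c=max(cv2.findContours(g,0,1)[0],key=cv2.contourArea)
r=cv2.boxPoints(cv2.minAreaRect(c));print("mat",r,cast(m,r,4).round(1))
for (u,v) in[(423,263),(436,263),(246,155),(246,165),(430,200),(423,232)]:
    print(u,v,p[v,u],hsv[v,u],m['d'][v,u])
E
```

```text
cam [473.53463048 -26.06455717 957.01290797]
mat [[217. 151.]
 [272. 151.]
 [272. 205.]
 [217. 205.]] [[731.3 225.4   4. ]
 [730.9  78.1   4. ]
 [584.3  76.8   4. ]
 [585.2 221.    4. ]]
423 263 [94 95 98] [ 8 10 98] 864.3319
436 263 [ 61  86 106] [ 17 108 106] 864.10944
246 155 [102 149 146] [ 32  80 149] 915.36
246 165 [100 148 144] [ 33  83 148] 907.8504
430 200 [36 35 35] [120   7  36] 888.6459
423 232 [22 20 20] [120  23  22] 875.28864
```

View pics/rackz.png

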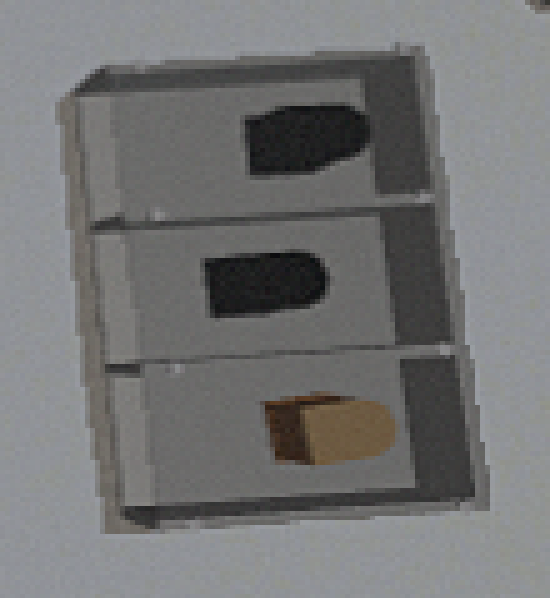

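View pics/tongz.png

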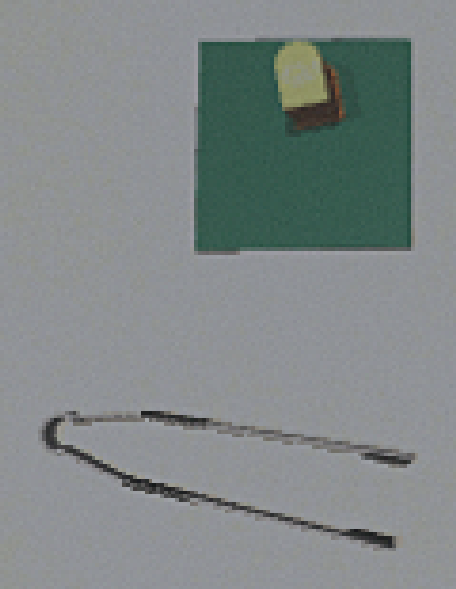

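```bash
python3 - <<'E'
from h import *
m=load("top0")
q=lambda l,ox,oy,sx,sy:[[ox+(u+.0)/sx-.5,oy+v/sy-.5] for u,v in l]
T=cast(m,q([(143,413),(207,421),(130,483),(192,497),(365,457),(412,459),(348,533),(393,543),(47,433)],165,140,3.8,3.8),22).round(1)
print("gripU",T[0:2],"gripL",T[2:4],"\njaw",T[4:8],"bow",T[8])
gp=T[:4].mean(0);jp=T[4:8].mean(0);print(gp,jp,np.linalg.norm(jp-gp),np.degrees(np.arctan2(*(jp-gp)[1::-1])))
R=cast(m,q([(75,93),(105,68),(420,45),(488,510),(120,530),(487,490)],370,170,5,4.6),84).round(1);print("rack top",R)
H=cast(m,q([(302,402),(312,465),(398,425),(380,402),(380,462)],370,170,5,4.6),66).round(1);print("heel",H)
H=cast(m,q([(275,50),(320,50),(328,104),(283,110),(298,40)],165,140,3.8,3.8),64).round(1);print("mate",H)
E
```

```text
gripU [[473.2 250.2  22. ]
 [467.5 207.7  22. ]] gripL [[427.5 256.9  22. ]
 [417.9 215.9  22. ]] 
jaw [[442.7 102.3  22. ]
 [441.1  71.1  22. ]
 [393.4 112.8  22. ]
 [386.6  83.   22. ]] bow [460.7 312.8  22. ]
[446.525 232.675  22.   ] [415.95  92.3   22.  ] 143.66617991023497 -102.28764798435648
rack top [[ 610.9 -206.3   84. ]
 [ 624.3 -221.5   84. ]
 [ 635.9 -377.3   84. ]
 [ 392.9 -394.1   84. ]
 [ 384.2 -219.6   84. ]
 [ 403.  -394.4   84. ]]
heel [[ 447.6 -314.9   66. ]
 [ 414.9 -318.    66. ]
 [ 435.3 -361.    66. ]
 [ 447.4 -353.    66. ]
 [ 416.3 -351.1   66. ]]
mate [[710.6 159.8  64. ]
 [710.6 130.1  64. ]
 [673.9 124.2  64. ]
 [670.  153.6  64. ]
 [717.4 144.7  64. ]]
```

```bash
cat >> h.py <<'E'
from scipy.spatial.transform import Rotation as Rn
def tool(s): 
    w,x,y,z=s['ee_rot'];return Rn.from_quat([x,y,z,w]).as_matrix(),np.asarray(s['eef_pos'])
def delta(s,P,angx):
    R,p=tool(s);d=R.T@(np.asarray(P)-p);a=np.degrees(np.arctan2(R[1,0],R[0,0]))
    yaw=-(angx-a);yaw=(yaw+180)%360-180
    return d.round(1),round(yaw,2)
def grab(ctrl,n,name):
    s=ctrl.sense();m=dict(ctrl.camera_model(n));p,d=ctrl.capture(n)
    cv2.imwrite(f"pics/{name}.png",p[:,:,::-1]);np.savez(f"pics/{name}.npz",p=p,d=d,**m);return s,load(name)
E
python3 - <<'E'
from h import *
from rig import ctrl
s=ctrl.sense();R,p=tool(s);m=load("wrist0");Rc=cv2.Rodrigues(m['rvec'])[0];c=-Rc.T@m['tvec']
print("cam in tool",R.T@(c-p),"\naxes",(Rc@R))
print(delta(s,[446.5,232.7,300],77.7))
E
```

```text
cam in tool [ 83.51948439   0.53015851 -68.60005153] 
axes [[ 1.50194775e-04  9.99999964e-01 -2.23472051e-04]
 [-9.45209816e-01  6.90101168e-05 -3.26463472e-01]
 [-3.26463445e-01  2.60261084e-04  9.45209792e-01]]
(array([-348.9, -161.9,    3.6]), np.float64(83.69))
```

>>> move_arm --series '[[[-44, -20, 0], 10.5, 1], [[-88, -40, 0], 21, 1], [[-132, -60, 0], 31.5, 1], [[-176, -80, 0], 42, 1], [[-220, -100, 0], 52.5, 1], [[-264, -120, 0], 63, 1], [[-308, -141, 0], 73.5, 1], [[-349, -162, 0], 83.7, 1], [[-349, -162, 0], 83.7, 1], [[-349, -162, 0], 83.7, 1]]'

```text
time_s: 1.4
eef_pos: [446.2, 232.9, 303.7]
ee_rot: [-0.0, 0.778, 0.628, -0.0]
force: [0.2, 0.8, 0.5]
grip_width: 1.002
```

```bash
python3 - <<'E'
from h import *
from rig import ctrl
s,m=grab(ctrl,"wrist","w1");print(s['time_s'],s['eef_pos'],s['ee_rot'],s['dq'].round(3))
E
```

```text
1.4 [446.23267098 232.88923581 303.69986634] [-2.31081413e-04  7.78467817e-01  6.27684427e-01 -2.54400751e-04] [ 0.02  -0.008  0.002 -0.001  0.001  0.001]
```

View pics/w1.png

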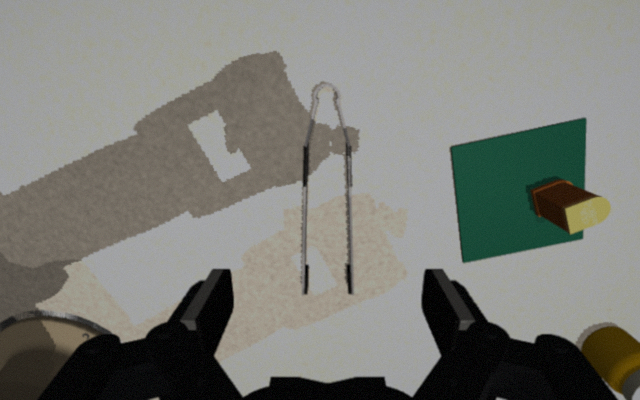

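```bash
python3 - <<'E'
from h import *
from rig import ctrl
m=load("w1");p=m['p'];g=p.max(2)
k=(g<70).astype(np.uint8);k[:, :290]=0;k[:,370:]=0;k[310:]=0;k[:100]=0
n,l,st,ce=cv2.connectedComponentsWithStats(k)
for i in range(1,n):
    if st[i,4]>30:print(st[i],ce[i].round(1),cast(m,ce[i],16).round(1))
a=p[70:310,270:380,::-1];cv2.imwrite("pics/w1z.png",cv2.resize(a,None,fx=2.5,fy=2.5,interpolation=cv2.INTER_NEAREST))
E
```

```text
[303 143   6  43 208] [305.5 164.1] [[425.1 243.4  16. ]]
[346 143   5  13  53] [347.8 149.8] [[472.9 248.9  16. ]]
[304 265   4  29  85] [305.8 278.7] [[392.3 104.3  16. ]]
[346 264   6  30 112] [348.8 278. ] [[443.9  94.1  16. ]]
```

View pics/w1z.png

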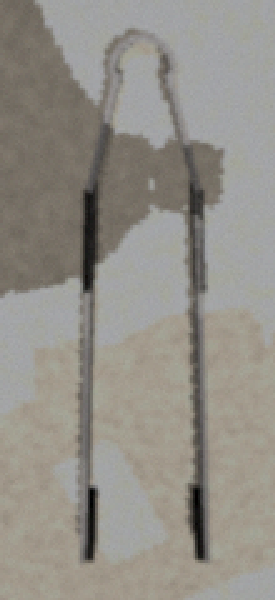

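```bash
python3 - <<'E'
from h import *
from rig import ctrl
m=load("w1");s=ctrl.sense()
q=lambda l:[[270+u/2.5-.5,70+v/2.5-.5] for u,v in l]
for z in(11,16,22):
  T=cast(m,q([(89,190),(89,290),(197,188),(199,290),(91,486),(91,560),(196,485),(201,560),(137,32)]),z)
  g=T[:4].mean(0);j=T[4:8].mean(0);d=j-g
  print(z,g.round(1),j.round(1),"L",np.linalg.norm(d).round(1),"ang",np.degrees(np.arctan2(d[1],d[0])).round(2),"bow",np.linalg.norm(T[8]-g).round(1),"w",np.linalg.norm(T[0]+T[1]-T[2]-T[3])/2,np.linalg.norm(T[4]+T[5]-T[6]-T[7])/2)
  gl=T[0:2].mean(0);gr=T[2:4].mean(0)
g=[446.8,234.5]
E
```

```text
11 [447.2 235.6  11. ] [417.4  95.5  11. ] L 143.3 ang -101.99 bow 86.8 w 48.03593920866159 53.44771829534706
16 [447.4 236.7  16. ] [418.1  98.5  16. ] L 141.3 ang -101.99 bow 85.6 w 47.37130063589687 52.70820084673341
22 [447.7 238.   22. ] [418.8 102.2  22. ] L 138.9 ang -101.99 bow 84.2 w 46.57373434857924 51.8207799083971
```

```bash
python3 - <<'E'
from h import *
from rig import ctrl
m=load("w1");s=ctrl.sense();R,p=tool(s)
Rc=cv2.Rodrigues(m['rvec'])[0];c=-Rc.T@m['tvec']
for u,v in[(214,272),(224,272),(229,274),(226,300),(212,310),(426,272),(438,272),(430,300)]:
    d=float(m['d'][v,u]);n=cv2.undistortPoints(np.array([[[u,v]]],float),K(m),m['dist_coeffs'])[0,0]
    P=Rc.T@(np.array([n[0],n[1],1])*d)+c
    print(u,v,d,(R.T@(P-p)).round(1))
print(delta(s,[447.2,235.3,76],78.0))
E
```

```text
214 272 139.36563110351562 [ 11.5 -46.3  53.7]
224 272 140.06607055664062 [ 11.1 -42.3  54.3]
229 274 144.51596069335938 [  8.  -41.5  57.9]
226 300 139.51429748535156 [  0.3 -41.3  50. ]
212 310 123.89630126953125 [  6.1 -41.8  35.5]
426 272 142.9185028076172 [ 9.6 43.4 56.8]
438 272 140.232421875 [11.  47.7 54.5]
430 300 137.6584014892578 [ 1.4 43.6 48.4]
(array([  2.3,   0.8, 227.8]), np.float64(-0.2))
```

>>> move_arm --series '[[[1, 0.5, 55], 0, 1], [[2, 0.8, 110], -0.2, 1], [[2, 0.8, 165], -0.2, 1], [[2, 0.8, 205], -0.2, 1], [[2, 0.8, 224], -0.2, 1], [[2, 0.8, 230.8], -0.2, 1], [[2, 0.8, 230.8], -0.2, 1], [[2, 0.8, 230.8], -0.2, 1]]' --force 20

```text
time_s: 2.45
eef_pos: [448.1, 234.8, 74.1]
ee_rot: [0.0, 0.778, 0.629, 0.001]
force: [-0.1, 0.2, 0.3]
grip_width: 1.001
```

```bash
python3 - <<'E'
from h import *
from rig import ctrl
s,m=grab(ctrl,"wrist","w2");print(s['time_s'],s['eef_pos'],s['force'].round(1))
E
```

```text
2.45 [448.12983775 234.77270632  74.0704041 ] [-0.1  0.2  0.3]
```

View pics/w2.png

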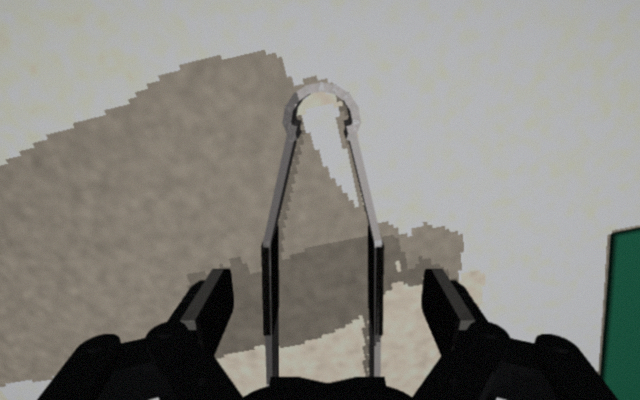

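>>> move_arm --series '[[[0, -0.8, 0.5], 0, 0.7], [[0, -1.2, 1], 0, 0.64], [[0, -1.2, 1], 0, 0.61], [[0, -1.2, 1], 0, 0.59], [[0, -1.2, 1], 0, 0.59], [[0, -1.2, 1], 0, 0.59]]'

```text
time_s: 3.25
eef_pos: [446.9, 234.7, 72.6]
ee_rot: [0.0, 0.778, 0.629, 0.0]
force: [-0.7, -0.5, 6.0]
grip_width: 0.595
```

```bash
python3 - <<'E'
from h import *
from rig import ctrl
s,m=grab(ctrl,"wrist","w3");print(s['time_s'],s['eef_pos'],s['force'].round(1),s['grip_width'])
E
```

```text
3.25 [446.90535191 234.71008802  72.5714119 ] [-0.7 -0.5  6. ] 0.5945042581483372
```

View pics/w3.png

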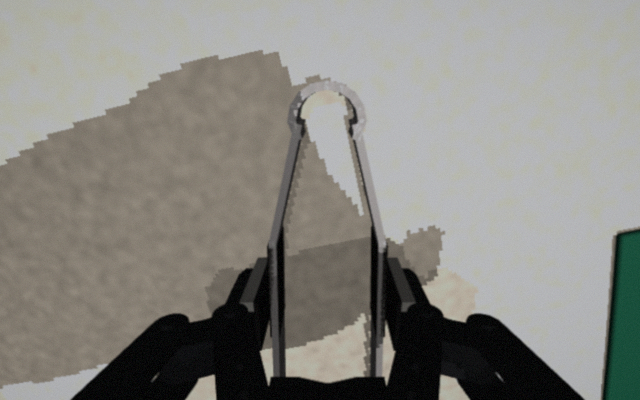

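```bash
python3 - <<'E'
from h import *
m=load("top0");p=m['p'][:,:,::-1]
q=lambda l:[[370+u/5-.5,170+v/4.6-.5] for u,v in l]
print("front bottom",cast(m,q([(60,95),(105,530)]),0).round(1))
print("front lid",cast(m,q([(110,95),(150,500)]),84).round(1))
print("back top",cast(m,q([(425,48),(489,510)]),84).round(1))
b=p[240:290,380:475];cv2.imwrite("pics/heelz.png",cv2.resize(b,None,fx=8,fy=8,interpolation=cv2.INTER_CUBIC))
hsv=cv2.cvtColor(p,cv2.COLOR_BGR2HSV)
k=cv2.inRange(hsv,(8,70,85),(25,255,255));k[:240]=0;k[290:]=0;k[:,:400]=0;k[:,470:]=0
c=max(cv2.findContours(k,0,1)[0],key=cv2.contourArea);print(cv2.contourArea(c))
W=cast(m,c.reshape(-1,2),66)[:,:2].astype(np.float32);print(cv2.minAreaRect(W),cv2.boxPoints(cv2.minAreaRect(W)))
E
```

```text
front bottom [[ 623.  -215.6    0. ]
 [ 375.7 -230.4    0. ]]
front lid [[ 609.7 -223.5   84. ]
 [ 399.1 -234.4   84. ]]
back top [[ 634.3 -379.6   84. ]
 [ 392.9 -394.6   84. ]]
181.5
((432.8230895996094, -337.7597961425781), (29.915382385253906, 42.33988952636719), 8.459517478942871) [[ 414.91382 -319.02063]
 [ 421.14246 -360.89984]
 [ 450.73236 -356.49896]
 [ 444.50372 -314.61975]]
```

View pics/heelz.png

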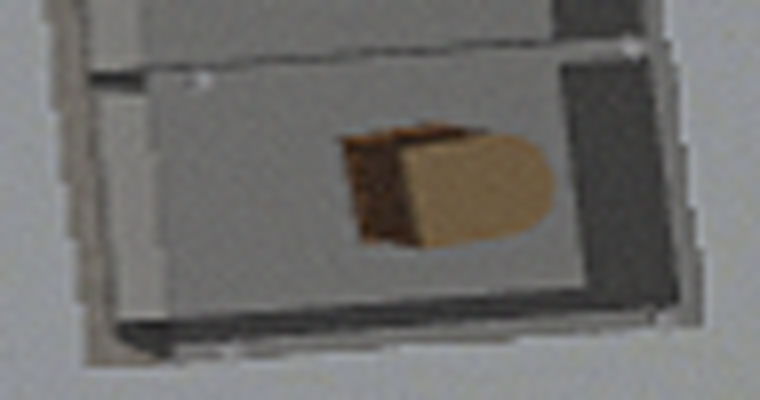

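>>> move_arm --series '[[[0, 0, -6], 0, 0.595], [[0, 0, -20], 0, 0.595], [[0, 0, -40], 0, 0.595], [[0, 0, -60], 0, 0.595], [[0, 0, -80], 0, 0.595], [[0, 0, -80], 0, 0.595]]'

```text
time_s: 4.05
eef_pos: [447.2, 234.9, 153.7]
ee_rot: [0.001, 0.778, 0.629, 0.002]
force: [0.7, 0.0, -1.2]
grip_width: 0.589
```

```bash
python3 - <<'E'
from h import *
from rig import ctrl
s,m=grab(ctrl,"wrist","w4");print(s['time_s'],s['eef_pos'],s['force'].round(1),s['grip_width'])
s,m=grab(ctrl,"scene","s4")
print(delta(s,[399,-41.4,150],96.5))
cv2.imwrite("pics/s4z.png",cv2.resize(m['p'][80:300,330:630,::-1],None,fx=2.6,fy=2.6))
E
```

```text
4.05 [447.15092562 234.85447924 153.7100952 ] [ 0.7  0.  -1.2] 0.5889222879896163
(array([-280. ,   11.3,    2.4]), np.float64(-18.61))
```

View pics/w4.png

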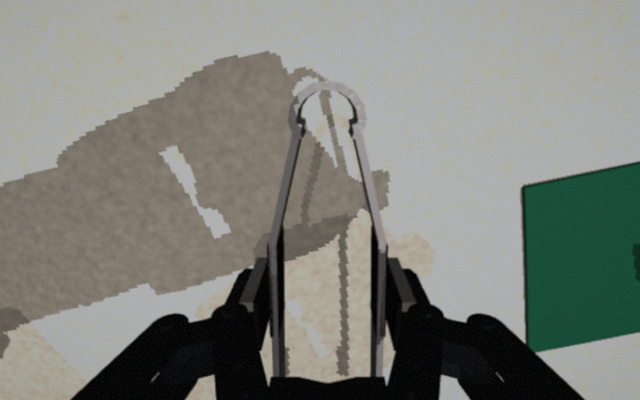

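View pics/s4z.png

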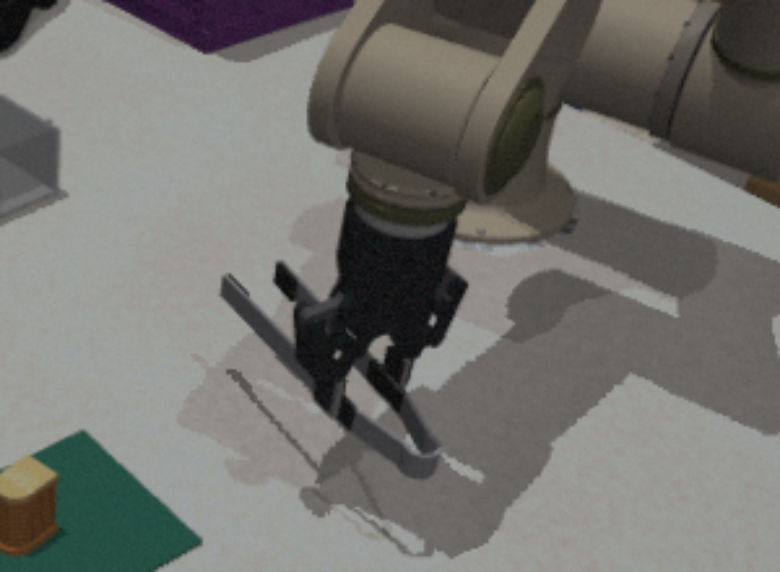

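>>> move_arm --series '[[[-30, 1, 0], -2, 0.595], [[-75, 3, 1], -5, 0.595], [[-120, 5, 1], -8, 0.595], [[-165, 7, 2], -11, 0.595], [[-210, 8.5, 2], -14, 0.595], [[-250, 10, 2], -16.6, 0.595], [[-280, 11.3, 2.4], -18.6, 0.595], [[-280, 11.3, 2.4], -18.6, 0.595], [[-280, 11.3, 2.4], -18.6, 0.595]]'

```text
time_s: 5.28
eef_pos: [398.7, -41.0, 149.3]
ee_rot: [-0.001, 0.666, 0.746, -0.0]
force: [0.2, -0.2, -0.8]
grip_width: 0.593
```

```bash
python3 - <<'E'
from h import *
from rig import ctrl
s,m=grab(ctrl,"top","t5");print(s['time_s'],s['eef_pos'],s['force'].round(1),s['grip_width'],delta(s,[415.4,-185.5,98],96.5))
cv2.imwrite("pics/t5z.png",cv2.resize(m['p'][170:310,300:480,::-1],None,fx=4.2,fy=4.2,interpolation=cv2.INTER_CUBIC))
E
```

```text
5.275 [398.7353903  -40.99123358 149.2904422 ] [ 0.2 -0.2 -0.8] 0.593176989800111 (array([-145.5,    0.3,   51.2]), np.float64(-0.04))
```

View pics/t5z.png

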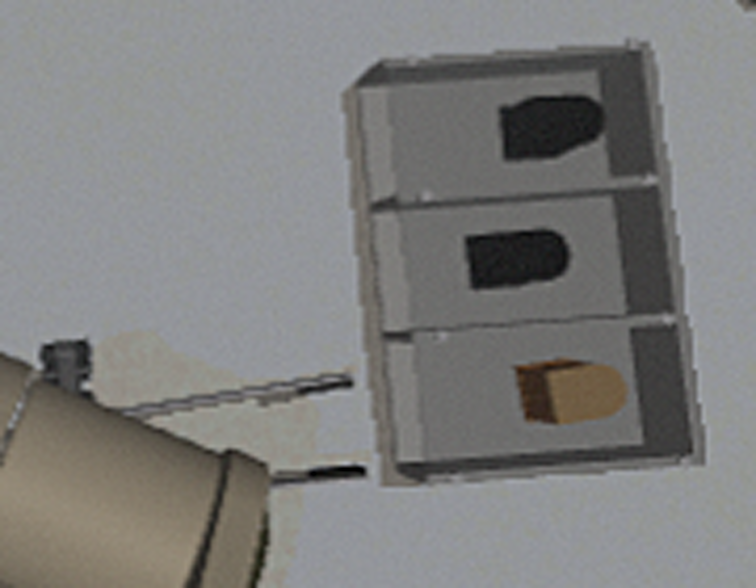

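```bash
python3 - <<'E'
from h import *
from rig import ctrl
m=load("t5");q=lambda l:[[300+u/4.2-.5,170+v/4.2-.5] for u,v in l]
T=cast(m,q([(352,378),(366,466),(352,386),(366,476),(312,468),(300,386)]),98);print(T.round(1),T[:4].mean(0))
s=ctrl.sense();R,p=tool(s);print("expected tip",p-160*R[:,0])
print(delta(s,[415.4,-185.5,98],96.5))
m=load("t5");p=m['p'][:,:,::-1]
E
```

```text
[[ 443.3 -194.8   98. ]
 [ 395.4 -200.9   98. ]
 [ 438.9 -194.7   98. ]
 [ 390.  -200.7   98. ]
 [ 394.6 -170.9   98. ]
 [ 439.1 -165.7   98. ]] [ 416.90224555 -197.77460615   98.        ]
expected tip [ 416.98698914 -199.74185992  149.30159141]
(array([-1.457e+02,  1.000e-01,  5.130e+01]), np.float64(0.01))
```

>>> move_arm --series '[[[0, 0, 15], 0, 0.595], [[0, 0, 35], 0, 0.595], [[0, 0, 51], 0, 0.595], [[0, 0, 51], 0, 0.595], [[-15, 0, 51], 0, 0.595], [[-35, 0, 51], 0, 0.595], [[-55, 0, 51], 0, 0.595], [[-75, 0, 51], 0, 0.595], [[-90, 0, 51], 0, 0.595], [[-90, 0, 51], 0, 0.595]]'

```text
time_s: 6.58
eef_pos: [409.3, -131.8, 99.0]
ee_rot: [0.0, 0.666, 0.746, 0.0]
force: [0.4, 0.0, -1.3]
grip_width: 0.595
```

```bash
python3 - <<'E'
from h import *
from rig import ctrl
s,m=grab(ctrl,"top","t6");print(s['time_s'],s['eef_pos'],s['force'].round(1),s['grip_width'],delta(s,[415.4,-185.5,98],96.5))
cv2.imwrite("pics/t6z.png",cv2.resize(m['p'][200:300,340:480,::-1],None,fx=5,fy=5,interpolation=cv2.INTER_CUBIC))
s,m=grab(ctrl,"scene","s6")
cv2.imwrite("pics/s6z.png",cv2.resize(m['p'][80:220,220:420,::-1],None,fx=4,fy=4,interpolation=cv2.INTER_CUBIC))
E
```

```text
6.575 [ 409.31952083 -131.84050856   99.01699709] [ 0.4  0.  -1.3] 0.5952742602194612 (array([-54. ,   0.1,   1. ]), np.float64(-0.09))
```

View pics/t6z.png

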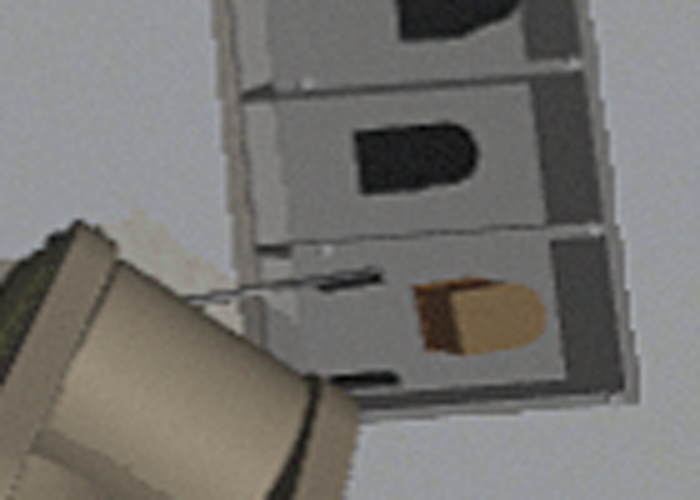

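View pics/s6z.png

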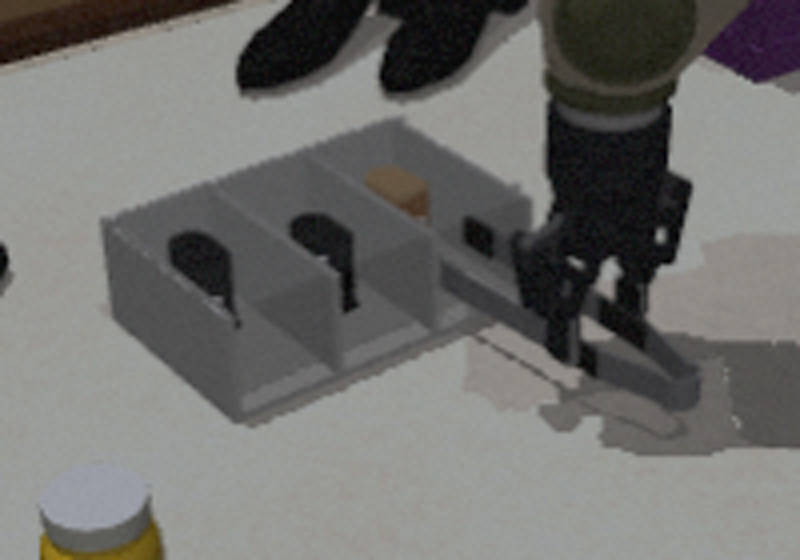

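>>> move_arm --series '[[[-12, 0, 0], 0, 0.595], [[-24, 0, 0], 0, 0.595], [[-36, 0, 0.5], 0, 0.595], [[-47, 0, 1], 0, 0.595], [[-54, 0, 1], 0, 0.595], [[-54, 0, 1], 0, 0.595]]'

```text
time_s: 7.42
eef_pos: [415.2, -184.9, 97.6]
ee_rot: [-0.0, 0.666, 0.746, 0.0]
force: [0.1, 0.6, -1.3]
grip_width: 0.597
```

```bash
python3 - <<'E'
from h import *
from rig import ctrl
s,m=grab(ctrl,"top","t7");print(s['time_s'],s['eef_pos'],s['force'].round(1),s['grip_width'])
cv2.imwrite("pics/t7z.png",cv2.resize(m['p'][200:300,340:480,::-1],None,fx=5,fy=5,interpolation=cv2.INTER_CUBIC))
s,m=grab(ctrl,"scene","s7")
cv2.imwrite("pics/s7z.png",cv2.resize(m['p'][80:220,220:420,::-1],None,fx=4,fy=4,interpolation=cv2.INTER_CUBIC))
E
```

```text
7.425 [ 415.22567015 -184.92426383   97.64255112] [ 0.1  0.6 -1.3] 0.5972433947218898
```

View pics/t7z.png

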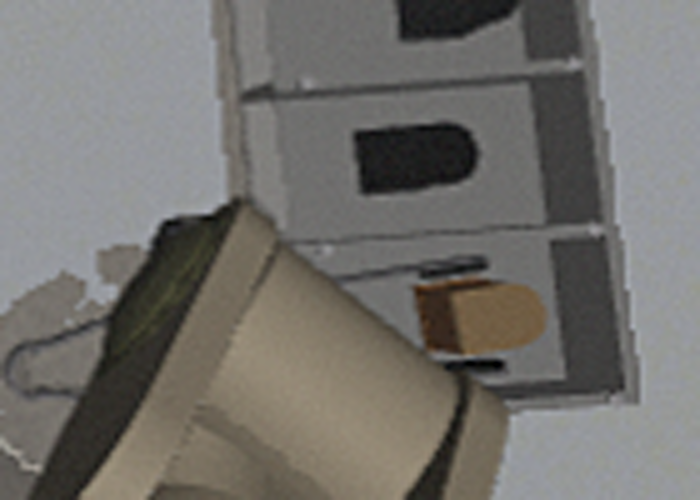

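View pics/s7z.png

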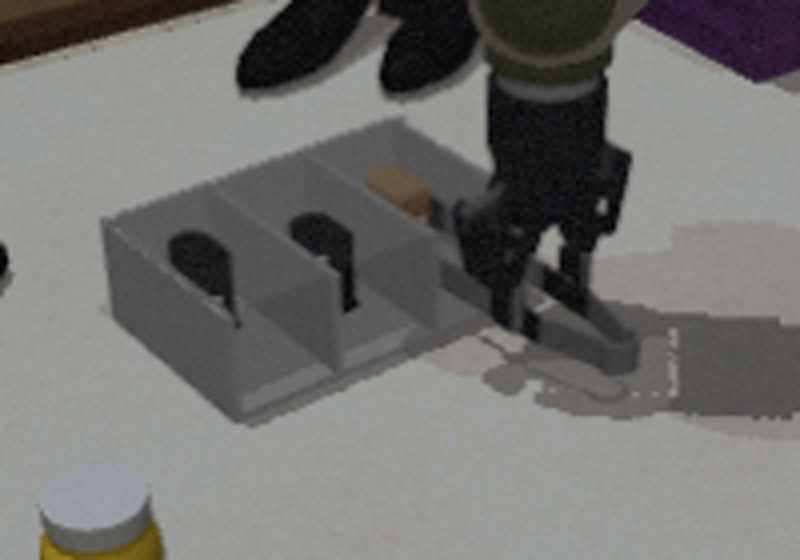

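>>> move_arm --series '[[[0, 0, 0], 0, 0.57], [[0, 0, 0], 0, 0.55], [[0, 0, 0], 0, 0.53], [[0, 0, 0], 0, 0.5], [[0, 0, 0], 0, 0.45], [[0, 0, 0], 0, 0.45], [[0, 0, 0], 0, 0.45]]' --force 50

```text
time_s: 8.4
eef_pos: [415.2, -184.5, 97.7]
ee_rot: [0.0, 0.666, 0.746, 0.0]
force: [-0.1, 1.4, -0.9]
grip_width: 0.522
```

```bash
python3 - <<'E'
from h import *
from rig import ctrl
s,m=grab(ctrl,"top","t8");print(s['time_s'],s['eef_pos'],s['force'].round(1),s['grip_width'])
cv2.imwrite("pics/t8z.png",cv2.resize(m['p'][200:300,340:480,::-1],None,fx=5,fy=5,interpolation=cv2.INTER_CUBIC))
E
```

```text
8.4 [ 415.24527457 -184.53568057   97.70973881] [-0.1  1.4 -0.9] 0.5223673008312885
```

View pics/t8z.png

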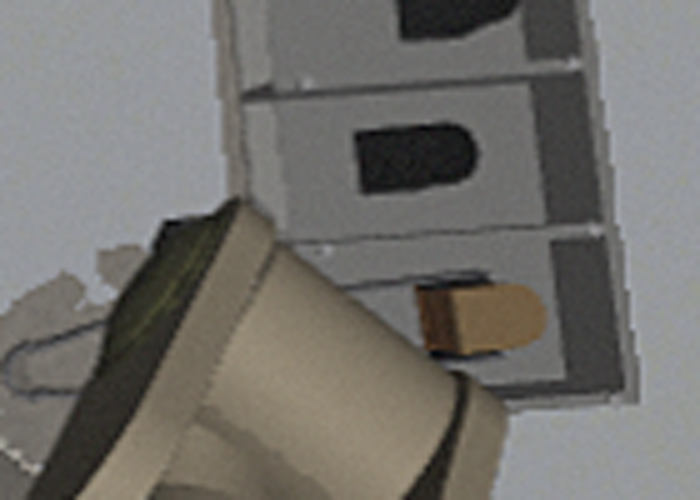

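>>> move_arm --series '[[[0, 0, -3], 0, 0.45], [[0, 0, -7], 0, 0.45], [[0, 0, -7], 0, 0.45], [[8, 0, -7], 0, 0.45], [[20, 0, -7], 0, 0.45], [[35, 0, -7], 0, 0.45], [[50, 0, -7], 0, 0.45], [[60, 0, -7], 0, 0.45], [[60, 0, -7], 0, 0.45]]'

```text
time_s: 9.57
eef_pos: [408.4, -124.2, 104.7]
ee_rot: [-0.0, 0.666, 0.746, -0.0]
force: [0.1, -0.3, -1.6]
grip_width: 0.522
```

```bash
python3 - <<'E'
from h import *
from rig import ctrl
s,m=grab(ctrl,"top","t9");print(s['time_s'],s['eef_pos'],s['force'].round(1),s['grip_width'])
cv2.imwrite("pics/t9z.png",cv2.resize(m['p'][200:300,340:480,::-1],None,fx=5,fy=5,interpolation=cv2.INTER_CUBIC))
s,m=grab(ctrl,"scene","s9")
cv2.imwrite("pics/s9z.png",cv2.resize(m['p'][80:220,220:420,::-1],None,fx=4,fy=4,interpolation=cv2.INTER_CUBIC))
E
```

```text
9.575 [ 408.41346909 -124.2268001   104.73968394] [ 0.1 -0.3 -1.6] 0.5224930058873568
```

View pics/t9z.png

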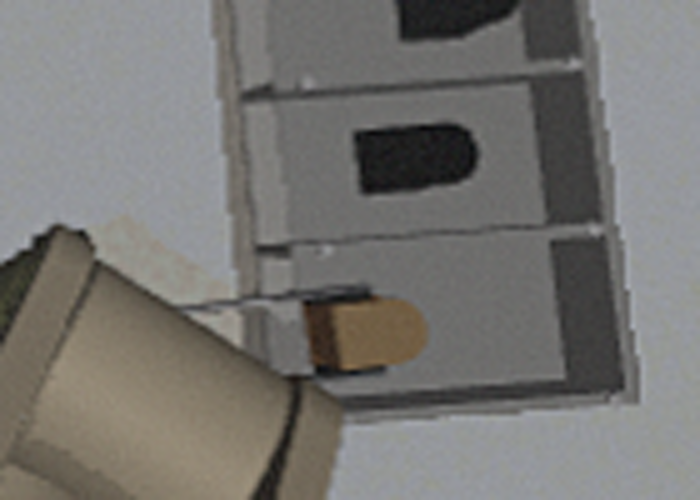

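View pics/s9z.png

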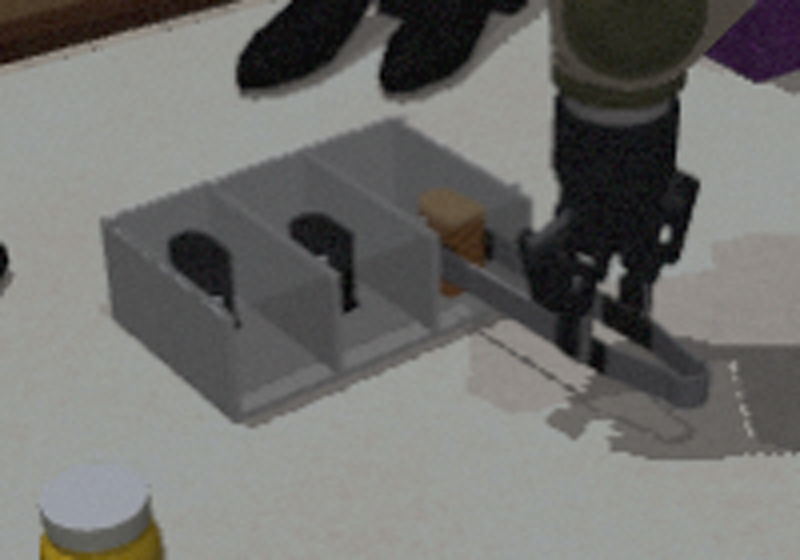

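>>> move_arm --series '[[[15, 0, 0], 0, 0.45], [[35, 0, 0], 0, 0.45], [[60, 0, 0], 0, 0.45], [[85, 0, 0], 0, 0.45], [[105, 0, 0], 0, 0.45], [[115, 0, 0], 0, 0.45], [[115, 0, -20], 0, 0.45], [[115, 0, -45], 0, 0.45], [[115, 0, -50], 0, 0.45]]'

```text
time_s: 10.8
eef_pos: [395.9, -10.8, 155.6]
ee_rot: [0.001, 0.666, 0.746, 0.001]
force: [-0.1, 0.2, -2.6]
grip_width: 0.519
```

```bash
python3 - <<'E'
from h import *
from rig import ctrl
s,m=grab(ctrl,"scene","s10");print(s['time_s'],s['eef_pos'],s['force'].round(1),s['grip_width'])
cv2.imwrite("pics/s10z.png",cv2.resize(m['p'][80:280,220:480,::-1],None,fx=3,fy=3,interpolation=cv2.INTER_CUBIC))
s,m=grab(ctrl,"top","t10")
cv2.imwrite("pics/t10z.png",cv2.resize(m['p'][130:310,200:420,::-1],None,fx=3.3,fy=3.3,interpolation=cv2.INTER_CUBIC))
E
```

```text
10.8 [395.90968007 -10.79886829 155.6346596 ] [-0.1  0.2 -2.6] 0.5193348238707806
```

View pics/s10z.png

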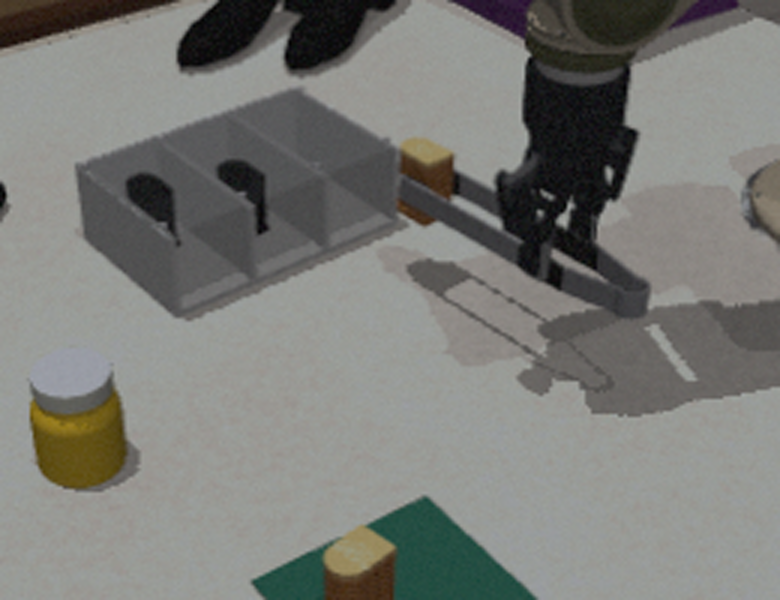

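View pics/t10z.png

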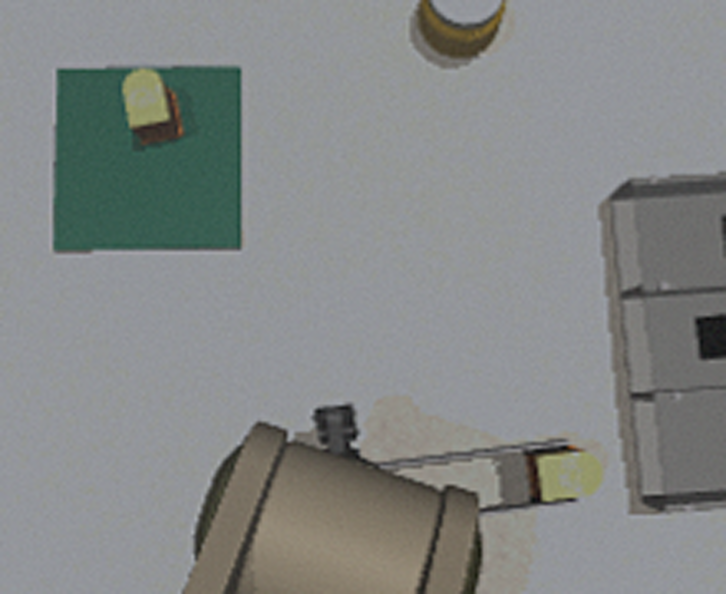

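```bash
python3 - <<'E'
from h import *
from rig import ctrl
m=load("t10");p=m['p'][:,:,::-1];s=ctrl.sense();R,tp=tool(s)
hsv=cv2.cvtColor(p,cv2.COLOR_BGR2HSV)
print(hsv[273,370],hsv[273,375])
k=cv2.inRange(hsv,(20,60,110),(40,255,255));k[:250]=0;k[300:]=0;k[:,:340]=0;k[:,400:]=0
c=max(cv2.findContours(k,0,1)[0],key=cv2.contourArea);print(cv2.contourArea(c))
d=m['d'][k>0];print("depth->z",957-np.percentile(d,[10,50,90]))
W=cast(m,c.reshape(-1,2),124)[:,:2].astype(np.float32);r=cv2.minAreaRect(W);print(r)
rel=R.T@(np.array([*r[0],0])-tp);print("rel tool",rel)
k=cv2.inRange(hsv,(20,60,110),(40,255,255));k[:140]=0;k[180:]=0;k[:,:230]=0;k[:,265:]=0
c=max(cv2.findContours(k,0,1)[0],key=cv2.contourArea)
W=cast(m,c.reshape(-1,2),64)[:,:2].astype(np.float32);r=cv2.minAreaRect(W);print("mate",r,cv2.boxPoints(r))
k=cv2.inRange(hsv,(20,40,100),(35,255,255));k[60:,:]=k[60:]
c=None
print("glue",cast(m,[[340,135]],85))
E
```

```text
[ 32  58 149] [ 33  52 151]
71.0
depth->z [139.1645874  137.12658691 134.35615234]
((412.3146057128906, -154.67498779296875), (30.297964096069336, 23.58819580078125), 3.5208899974823)
rel tool [-144.91128467    0.43140466  154.65780201]
mate ((694.3604736328125, 143.04302978515625), (41.84819793701172, 29.953617095947266), 10.407055854797363) [[671.07513  153.99371 ]
 [676.486    124.532875]
 [717.6458   132.09235 ]
 [712.2349   161.55319 ]]
glue [[749.47425076 -99.54275972  85.        ]]
```

```bash
python3 - <<'E'
from h import *
from rig import ctrl
m=load("t10");s=ctrl.sense();R,tp=tool(s)
P=cast(m,[[200+538/3.3-.5,130+475/3.3-.5],[200+605/3.3-.5,130+471/3.3-.5]],124)
print(P.round(1));print([(R.T@(q-tp)).round(1) for q in P])
print(delta(s,[620-153,150,155.6],180+6))
d=m['d'];u,v=np.meshgrid(range(362,384),range(265,282))
n=cv2.undistortPoints(np.stack([u,v],-1).reshape(-1,1,2).astype(float),K(m),m['dist_coeffs'])[:,0]
Rc=cv2.Rodrigues(m['rvec'])[0];dd=d[v.ravel(),u.ravel()]
Pw=(np.c_[n,np.ones(len(n))]*dd[:,None]-m['tvec'])@Rc
z=Pw[:,2].reshape(u.shape);print(z[::3,::2].round(0).astype(int))
E
```

```text
[[ 413.6 -141.6  124. ]
 [ 415.9 -187.6  124. ]]
[array([-132.1,    3.3,   30.7]), array([-178.1,    0.4,   30.7])]
(array([151.6,  89.2,  -1. ]), np.float64(-89.53))
[[104 101 106 104 104  69  -2  -1   3  -3   1]
 [123 121 124 120 126 122 120 120 121   0  -1]
 [114 123 121 122 120 123 122 123 122 124  -1]
 [106 124 123 124 124 123 121 123 121 123  -4]
 [100 120 123 123 122 121 124 120 121 121   1]
 [ 93 123 121 121 122 121 122 122   2   0  -4]]
```

```bash
python3 - <<'E'
from h import *
from rig import ctrl
s=ctrl.sense();print(delta(s,[469.5,126.6,155.6],188))
E
```

```text
(array([128.1,  89.1,  -1. ]), np.float64(-91.53))
```

>>> move_arm --series '[[[7, 5, 0], -6, 0.45], [[22, 15, 0], -16, 0.45], [[36, 25, 0], -26, 0.45], [[50, 35, 0], -36, 0.45], [[64, 45, -1], -46, 0.45], [[78, 55, -1], -56, 0.45], [[92, 64, -1], -66, 0.45], [[106, 73, -1], -76, 0.45], [[120, 83, -1], -86, 0.45], [[128, 89, -1], -91.5, 0.45]]'

```text
time_s: 12.15
eef_pos: [469.2, 127.1, 154.2]
ee_rot: [-0.001, -0.072, 0.997, 0.0]
force: [0.6, -0.4, -2.7]
grip_width: 0.522
```

>>> move_arm --series '[[[0, 0, 0], 0, 0.45], [[0, 0, 0], 0, 0.45]]'

```text
time_s: 12.4
eef_pos: [469.0, 126.3, 155.0]
ee_rot: [-0.001, -0.069, 0.998, -0.0]
force: [0.6, 0.3, -1.9]
grip_width: 0.524
```

```bash
python3 - <<'E'
from h import *
from rig import ctrl
s,m=grab(ctrl,"scene","s11");print(s['time_s'],s['eef_pos'],s['force'].round(1),s['grip_width'],delta(s,[469.5,126.6,101],188))
cv2.imwrite("pics/s11z.png",cv2.resize(m['p'][130:330,260:520,::-1],None,fx=3,fy=3,interpolation=cv2.INTER_CUBIC))
s,m=grab(ctrl,"top","t11")
cv2.imwrite("pics/t11z.png",cv2.resize(m['p'][130:310,180:400,::-1],None,fx=3.3,fy=3.3,interpolation=cv2.INTER_CUBIC))
E
```

```text
12.4 [468.99621062 126.26717024 155.00424337] [ 0.6  0.3 -1.9] 0.524360482387769 (array([-0.6,  0.3, 54. ]), np.float64(-0.13))
```

View pics/s11z.png

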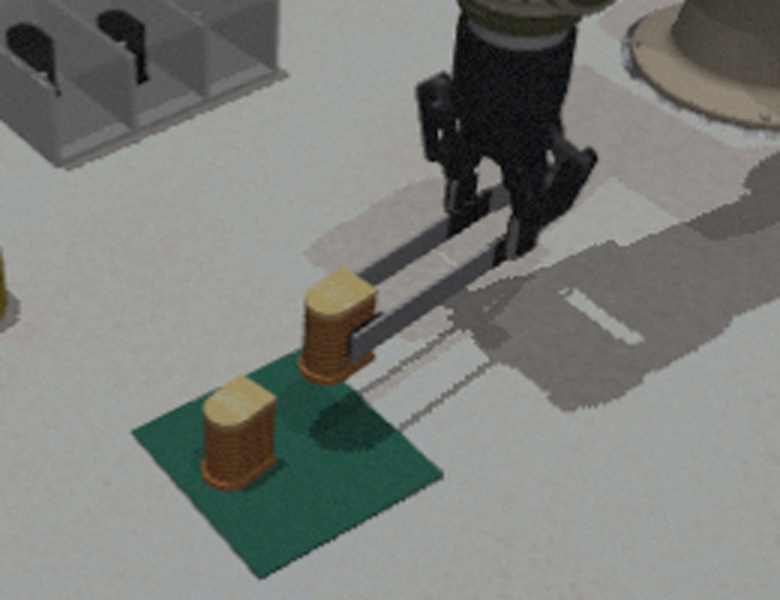

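View pics/t11z.png

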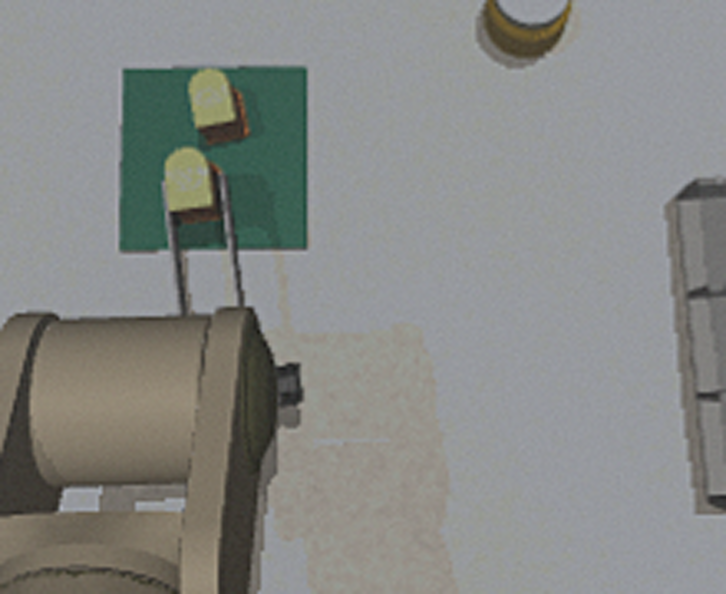

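```bash
cat >> h.py <<'E'
def heels(m,roi,z):
    p=m['p'][:,:,::-1];hsv=cv2.cvtColor(p,cv2.COLOR_BGR2HSV)
    k=cv2.inRange(hsv,(20,50,110),(40,255,255));x0,x1,y0,y1=roi;M=np.zeros_like(k);M[y0:y1,x0:x1]=k[y0:y1,x0:x1]
    c=max(cv2.findContours(M,0,1)[0],key=cv2.contourArea)
    W=cast(m,c.reshape(-1,2),z)[:,:2].astype(np.float32);r=cv2.minAreaRect(W);return r,cv2.boxPoints(r).round(1)
E
python3 - <<'E'
from h import *
print(heels(load("t11"),(225,250,172,197),122));print(heels(load("t11"),(232,255,145,172),64))
E
```

```text
(((621.0171508789062, 147.10565185546875), (41.9113655090332, 30.03631591796875), 7.984522819519043), array([[598.2, 159.1],
       [602.4, 129.3],
       [643.9, 135.1],
       [639.7, 164.9]], dtype=float32))
(((694.498291015625, 143.03968811035156), (41.57903289794922, 30.2946720123291), 11.451640129089355), array([[671.1, 153.8],
       [677.1, 124.1],
       [717.9, 132.3],
       [711.9, 162. ]], dtype=float32))
```

Heel is over (621, 147), upright, as intended. Lower in steps.

>>> move_arm --series '[[[0, 0, 15], 0, 0.45], [[0, 0, 35], 0, 0.45], [[0, 0, 48], 0, 0.45], [[0, 0, 53], 0, 0.45], [[0, 0, 55], 0, 0.45], [[0, 0, 56], 0, 0.45], [[0, 0, 57], 0, 0.45], [[0, 0, 57], 0, 0.45]]'

```text
time_s: 13.5
eef_pos: [469.4, 126.6, 98.8]
ee_rot: [0.0, -0.07, 0.998, -0.0]
force: [0.5, 0.1, -2.2]
grip_width: 0.523
```

```bash
python3 - <<'E'
from h import *
from rig import ctrl
s,m=grab(ctrl,"scene","s12");print(s['time_s'],s['eef_pos'],s['force'].round(1),s['wrist_torque'].round(2),s['grip_width'])
cv2.imwrite("pics/s12z.png",cv2.resize(m['p'][220:330,280:440,::-1],None,fx=5,fy=5,interpolation=cv2.INTER_CUBIC))
E
```

```text
13.5 [469.44403461 126.61236676  98.82574346] [ 0.5  0.1 -2.2] [-0.02  0.08  0.  ] 0.5226933202010099
```

View pics/s12z.png

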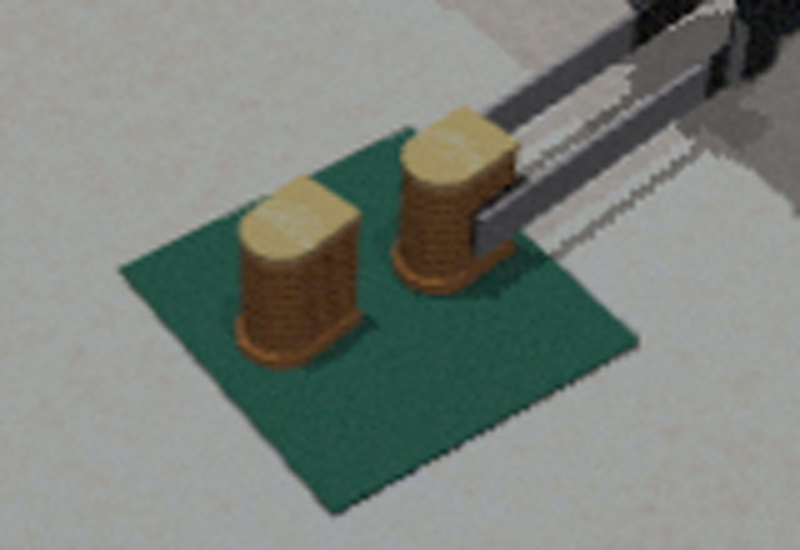

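>>> move_arm --series '[[[0, 0, 1], 0, 0.45], [[0, 0, 2], 0, 0.45], [[0, 0, 2], 0, 0.45]]'

```text
time_s: 13.92
eef_pos: [469.4, 126.6, 96.6]
ee_rot: [-0.0, -0.07, 0.998, 0.0]
force: [0.4, 0.1, -1.6]
grip_width: 0.523
```

```bash
python3 - <<'E'
from rig import ctrl
s=ctrl.sense();print(s['time_s'],s['eef_pos'],s['force'].round(1),s['wrist_torque'].round(2),s['grip_width'])
E
```

```text
13.925 [469.35714995 126.60190069  96.60563982] [ 0.4  0.1 -1.6] [-0.02  0.07  0.01] 0.5230397717794973
```

>>> move_arm --series '[[[0, 0, 0.7], 0, 0.45], [[0, 0, 1.2], 0, 0.45], [[0, 0, 1.2], 0, 0.45]]'

```text
time_s: 14.3
eef_pos: [469.5, 126.6, 95.6]
ee_rot: [0.0, -0.07, 0.998, 0.0]
force: [-0.1, -0.7, 0.4]
grip_width: 0.523
```

```bash
python3 - <<'E'
from rig import ctrl
s=ctrl.sense();print(s['time_s'],s['eef_pos'],s['force'].round(1),s['wrist_torque'].round(2),s['grip_width'])
E
```

```text
14.3 [469.4554336  126.60803243  95.56992355] [-0.1 -0.7  0.4] [0.03 0.02 0.05] 0.522903985019898
```

>>> move_arm --series '[[[0, 0, 0.5], 0, 0.45], [[0, 0, 0.5], 0, 0.45]]'

```text
time_s: 14.55
eef_pos: [469.5, 126.6, 95.1]
ee_rot: [0.0, -0.07, 0.998, -0.0]
force: [-1.4, -0.4, 0.6]
grip_width: 0.521
```

```bash
python3 - <<'E'
from h import *
from rig import ctrl
s,m=grab(ctrl,"scene","s13");print(s['time_s'],s['eef_pos'],s['force'].round(1),s['wrist_torque'].round(2),s['grip_width'])
cv2.imwrite("pics/s13z.png",cv2.resize(m['p'][220:330,280:440,::-1],None,fx=5,fy=5,interpolation=cv2.INTER_CUBIC))
E
```

```text
14.55 [469.47246482 126.59249234  95.0995671 ] [-1.4 -0.4  0.6] [ 0.05 -0.07  0.01] 0.5207691008758611
```

View pics/s13z.png

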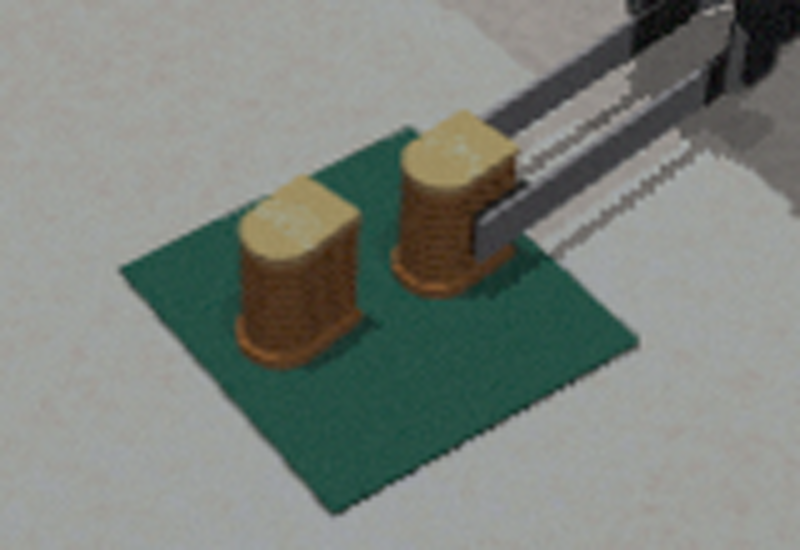

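>>> move_arm --series '[[[0, 0, 0], 0, 0.52], [[0, 0, 0], 0, 0.53], [[0, 0, 0], 0, 0.545], [[0, 0, 0], 0, 0.56], [[0, 0, 0], 0, 0.575], [[0, 0, 0], 0, 0.59], [[0, 0, 0], 0, 0.595], [[0, 0, 0], 0, 0.595]]'

```text
time_s: 15.6
eef_pos: [469.4, 126.6, 95.0]
ee_rot: [-0.0, -0.07, 0.998, -0.0]
force: [-0.3, -0.1, -1.4]
grip_width: 0.597
```

```bash
python3 - <<'E'
from h import *
from rig import ctrl
s,m=grab(ctrl,"scene","s14");print(s['time_s'],s['eef_pos'],s['force'].round(1),s['wrist_torque'].round(2),s['grip_width'])
cv2.imwrite("pics/s14z.png",cv2.resize(m['p'][210:330,280:480,::-1],None,fx=4,fy=4,interpolation=cv2.INTER_CUBIC))
s,m=grab(ctrl,"top","t14")
cv2.imwrite("pics/t14z.png",cv2.resize(m['p'][130:240,200:300,::-1],None,fx=5,fy=5,interpolation=cv2.INTER_CUBIC))
E
```

```text
15.6 [469.39438877 126.59914316  94.98975229] [-0.3 -0.1 -1.4] [-0.02  0.03 -0.  ] 0.5967701297399879
```

View pics/s14z.png

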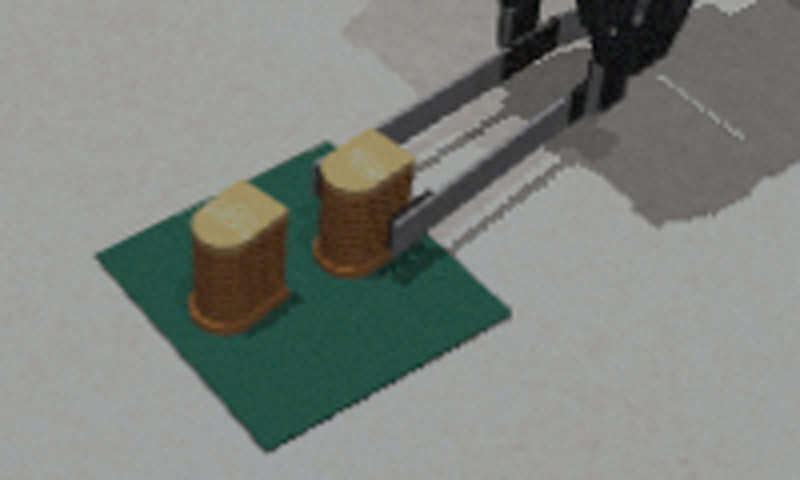

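View pics/t14z.png

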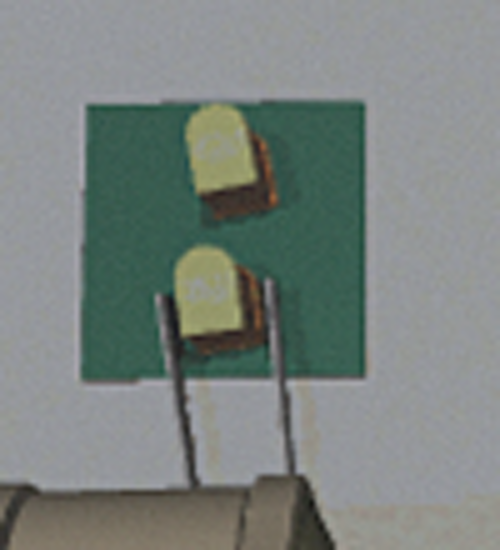

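>>> move_arm --series '[[[6, 0, 0], 0, 0.595], [[16, 0, 0], 0, 0.595], [[30, 0, 0], 0, 0.595], [[50, 0, 0], 0, 0.595], [[75, 0, 0], 0, 0.595], [[98, 0, 0], 0, 0.595], [[110, 0, 0], 0, 0.595], [[110, 0, 12], 0, 0.595], [[110, 0, 18], 0, 0.595], [[110, 0, 18], 0, 0.595]]'

```text
time_s: 16.95
eef_pos: [360.7, 111.3, 76.3]
ee_rot: [-0.001, -0.07, 0.998, 0.0]
force: [-0.3, 0.1, -2.3]
grip_width: 0.595
```

```bash
python3 - <<'E'
from h import *
from rig import ctrl
s,m=grab(ctrl,"scene","s15");print(s['time_s'],s['eef_pos'],s['force'].round(1),s['wrist_torque'].round(2),s['grip_width'])
cv2.imwrite("pics/s15z.png",cv2.resize(m['p'][130:330,280:560,::-1],None,fx=2.8,fy=2.8,interpolation=cv2.INTER_CUBIC))
E
```

```text
16.95 [360.70446026 111.29329369  76.34410474] [-0.3  0.1 -2.3] [ 0.   -0.    0.07] 0.5954617094217163
```

View pics/s15z.png

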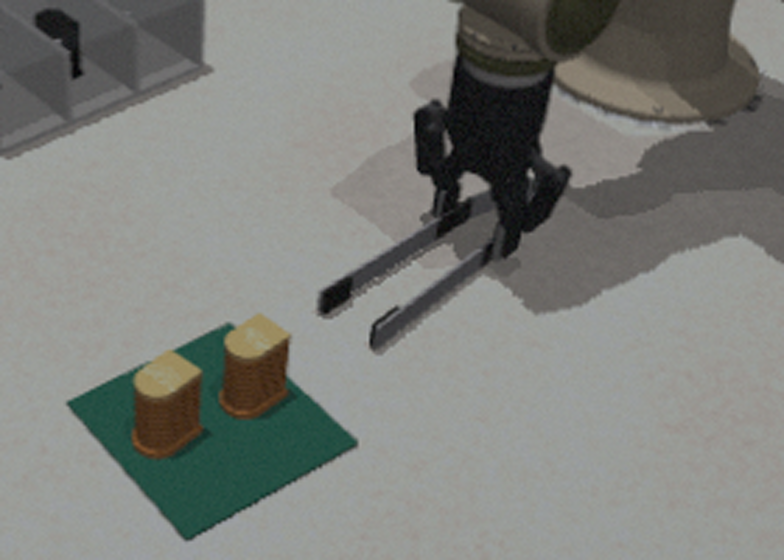

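Just above the bench. Lower gently.

>>> move_arm --series '[[[0, 0, 1.5], 0, 0.595], [[0, 0, 2.5], 0, 0.595], [[0, 0, 3], 0, 0.595], [[0, 0, 3], 0, 0.595]]'

```text
time_s: 17.5
eef_pos: [360.5, 111.3, 74.0]
ee_rot: [0.0, -0.07, 0.998, 0.0]
force: [0.0, 0.0, -0.9]
grip_width: 0.595
```

```bash
python3 - <<'E'
from rig import ctrl
s=ctrl.sense();print(s['time_s'],s['eef_pos'],s['force'].round(1),s['wrist_torque'].round(2),s['grip_width'])
E
```

```text
17.5 [360.48546806 111.30078011  74.00056665] [ 0.   0.  -0.9] [0.03 0.02 0.01] 0.5953209926467369
```

>>> move_arm --series '[[[0, 0, 0.7], 0, 0.595], [[0, 0, 1.2], 0, 0.595], [[0, 0, 1.2], 0, 0.595]]'

```text
time_s: 17.88
eef_pos: [360.5, 111.3, 72.8]
ee_rot: [-0.0, -0.07, 0.998, -0.0]
force: [-0.1, -0.1, -0.7]
grip_width: 0.594
```

```bash
python3 - <<'E'
from rig import ctrl
s=ctrl.sense();print(s['time_s'],s['eef_pos'],s['force'].round(1),s['wrist_torque'].round(2),s['grip_width'])
E
```

```text
17.875 [360.47835422 111.28278907  72.77272366] [-0.1 -0.1 -0.7] [-0.04  0.01  0.06] 0.5943264954116989
```

>>> move_arm --series '[[[0, 0, 0.6], 0, 0.595], [[0, 0, 0.6], 0, 0.595]]'

```text
time_s: 18.12
eef_pos: [360.5, 111.3, 72.4]
ee_rot: [0.0, -0.07, 0.998, -0.0]
force: [-0.6, 0.0, 3.6]
grip_width: 0.595
```

```bash
python3 - <<'E'
from rig import ctrl
s=ctrl.sense();print(s['time_s'],s['eef_pos'],s['force'].round(1),s['wrist_torque'].round(2),s['grip_width'])
E
```

```text
18.125 [360.52120829 111.30024059  72.40371229] [-0.6  0.   3.6] [-0.01  0.23  0.  ] 0.5953411516533652
```

Contact. Release gently, then open and rise.

>>> move_arm --series '[[[0, 0, 0], 0, 0.61], [[0, 0, 0], 0, 0.625], [[0, 0, 0], 0, 0.65], [[0, 0, 0], 0, 0.75], [[0, 0, 0], 0, 1], [[0, 0, 0], 0, 1], [[0, 0, 0], 0, 1], [[0, 0, 0], 0, 1], [[0, 0, -5], 0, 1], [[0, 0, -15], 0, 1]]'

```text
time_s: 19.38
eef_pos: [360.4, 111.3, 87.6]
ee_rot: [-0.0, -0.07, 0.998, 0.0]
force: [0.4, -0.2, 0.8]
grip_width: 0.999
```

>>> move_arm --series '[[[0, 0, -20], 0, 1], [[0, 0, -60], 0, 1], [[0, 0, -110], 0, 1], [[0, 0, -160], 0, 1], [[0, 0, -200], 0, 1], [[0, 0, -200], 0, 1]]'

```text
time_s: 20.12
eef_pos: [360.9, 111.3, 290.1]
ee_rot: [0.003, -0.07, 0.998, -0.0]
force: [-0.6, 0.7, -0.4]
grip_width: 1.001
```

```bash
python3 - <<'E'
from h import *
from rig import ctrl
s,m=grab(ctrl,"scene","s16");print(s['time_s'],s['eef_pos'],s['force'].round(1),s['grip_width'])
s,m=grab(ctrl,"top","t16")
print(heels(m,(225,252,176,200),64));print(heels(m,(232,258,145,174),64))
E
```

```text
20.125 [360.93176241 111.34749279 290.07013599] [-0.6  0.7 -0.4] 1.0006936601772927
(((620.5535888671875, 147.53347778320312), (40.45676803588867, 29.660358428955078), 1.3521112203598022), array([[600. , 161.9],
       [600.7, 132.2],
       [641.1, 133.2],
       [640.4, 162.8]], dtype=float32))
(((694.498291015625, 143.03968811035156), (41.57903289794922, 30.2946720123291), 11.451640129089355), array([[671.1, 153.8],
       [677.1, 124.1],
       [717.9, 132.3],
       [711.9, 162. ]], dtype=float32))
```

View pics/s16.png

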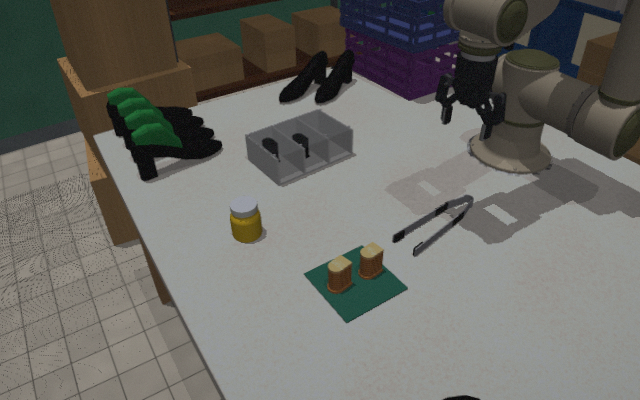

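View pics/t16.png

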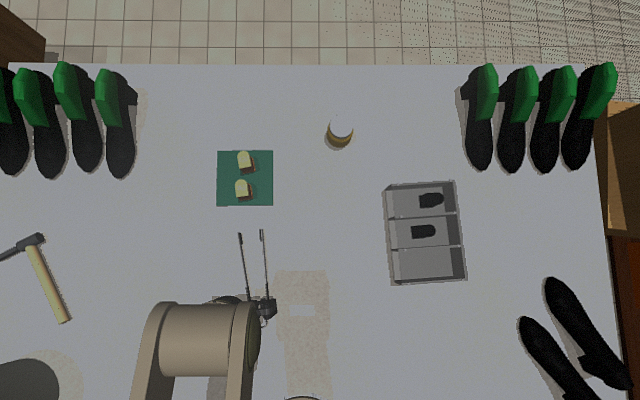

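```bash
python3 - <<'E'
from rig import ctrl
print(ctrl.finish_job())
E
```

```text
the job is handed in; nothing more can be done
None
```

I drew the last tan heel out of its lane with the tongs and set it down upright on the free half of the mat. The tongs are back on the open bench and the job is handed in, at about 20 s on the robot's clock.

- **Heel:** after I released it, the top camera put its centre at (620.5, 147.5), about 17 mm inside the mat's near edge. It stands about 30 mm from the mate, which did not move.
- **Other things:** in the last pictures, the black heels, glue pot and rack are where they were.
- **Tongs:** they lie on edge roughly 60 mm short of the mat, clear of everything. The open gripper was well above them.
- **Contact:** the fingers touched only the tongs. The highest wrist force I read was about 6 N, while closing on the tongs.

Two measurements disagreed slightly:

- **Depth in the lane:** I measured the heel 103–105 mm in from the mouth, against the stated limit of 102 mm. That is about what the calibration allows, and the grasp held.
- **Angle on the mat:** the heel's measured angle changed from 8° before release to 1° after. I put most of that down to pixel noise on a small outline; it may have turned slightly.

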